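Strip a stack of hub parts onto parts pads

ROBOT

A 6-joint arm with a two-finger parallel gripper is mounted at the origin on a cart in front of the work surface, level with it; the furniture and walls round the work are solid. World frame = base frame: x ahead of the robot, y to its left, z up, the work surface at z = 0. Lengths are in mm, angles in rad, forces in N, time in s.
With the tool pointing down it reaches from about 350 to 975 mm from the base axis. Payload 7.1 kg.
Tool frame: the origin (TCP) lies on the front face of the gripper's body, between the roots of the fingers; the fingertips stand 80 mm ahead of it and the grasp point (between the pads) lies 61 mm ahead of it (env.tips_ahead is the distance from the TCP to the fingertips, in mm); z points along the fingers, y is the line along which they close (so a half turn about z gives the same grasp; the last joint's range is limited). The gripper opens to 88 mm and grips with 3 to 60 N. Pads are 20 mm wide; open, the fingers measure 115 mm over their backs; the gripper's body (75 mm by 178 mm) begins 61 mm behind the grasp point.
Start: joints at [1.283, 0.423, 1.63, -0, 1.089, -0.019], TCP at [165.953, 602.549, 302.675] pointing down, gripper open.
Joint ranges: [-3, 3], [-0.9, 2.11], [0.09, 2.58], [-1.31, 4.45], [0.11, 2.69], [-2.54, 2.54]. Speed limits (rad/s): [2.39, 2.39, 3.01, 3.14, 3.14, 3.14].

INTERFACE

Orientations are given as a unit quaternion [x, y, z, w].
In Python, from station import env, set_gripper, viewer, workorder gives the robot as it stands. Calls block until the motion is done:
- env.reach(position, orientation): joint-space move of the TCP to a pose.
- env.move_l(position, rot=None, rate=150, f_stop=None): straight line of the TCP; rot=None keeps the orientation; rate is the mean speed in mm/s. With f_stop (N) it stops when the force on the tool has changed by that much, and returns True; else False.
- env.move_joints(angles): joint-space move.
- set_gripper(opening): finger opening in mm; the grip force is fixed at half the most; returns when the fingers have stopped.
- env.hold(seconds).
- env.ik(position, orientation): joint angles nearest the present ones, or None.
- env.read_state(): the state.
- viewer.camera(name): name is "side" or "top" or "wrist"; returns the picture (384x512x3 uint8, blue, green, red); there is no depth.
- viewer.camera_params(name): a dict with "fx", "fy", "cx", "cy" (pixels), "pose" (4x4, takes a point from camera to world coordinates); the wrist camera has in their place "tool_from_camera" (4x4, takes a point from camera to tool coordinates, whose origin is the TCP and whose axes are the flange's). Camera axes: x right, y up, looking along -z (the intrinsics and any distortion apply to the point x, -y, -z); pixel columns grow to the right and rows downward; lengths in mm; the calibration is good to about 2 mm. A picture is of the moment at which its call begins: read the wrist's pose just before it. camera_params takes no time and is no camera call.
A pose or a line that the arm cannot do raises env.IKError and nothing moves.
- workorder.sign_off(): hands the job in; it is judged then, once.
The state is a dict: "time_s": time; "qpos": joint angles; "dq": joint speeds; "tau": joint torques, N m; "tool_pos": TCP position; "orientation": TCP orientation; "force": force on the tool from outside, world axes, zero at the start; "wrist_torque": the same for the moment, N m; "width": finger opening in mm; "grip_force": force on a finger pad.
Only numpy, scipy, OpenCV 4.12 (cv2) and the standard library are available. Lean on these libraries where they do the work, as an engineer would, in place of code of your own. Each camera call takes 0.05 s, during which the arm holds its last target. There are 200 camera calls.

TASK

The hub parts stand in one stack on the bench: nut, bearing cone, bearing ring and sprocket. Take the stack apart from the top down, one part at a time, and set each part flat in the middle of its own rubber-faced pad, the same way up as it stands now: smallest part on the smallest pad and so on up to the sprocket on the largest. Leave the blue and yellow tyre levers where they lie.

Things in the scene. Friction and masses are not known exactly. Their poses are not given: they have to be found in the camera images.
- nut: Thin grey hexagon nut, 22 mm across flats, 25 mm across corners, 6 mm thick; top of the stack. Origin: centre of its underside; z up; its corners lie on its y axis, two flats face along its x axis.
- cone: Grey bearing cone, round, 39 mm across its widest part, 22 mm high, narrower at the top; second in the stack, under the nut. Can be gripped anywhere across it; it stays within a cylinder of 39 mm. Origin: centre of its underside; z up.
- bearing: Flat caged bearing ring with balls, 53 mm across, 8 mm thick; third in the stack, under the cone. Grip it across its outer rim. Origin: centre of its underside; z up.
- cog: Sixteen-tooth sprocket, bottom of the stack, standing on the bench: toothed plate 69 mm across and 3 mm thick with a round hub 48 mm across on top of it, 15 mm high in all. Grip it across the hub, above the teeth. Origin: centre of its underside; z up.
- pad_32: Fixed round parts pad of pale wood, 44 mm across and 8 mm high, with a flat grey rubber disc 32 mm across inlaid in its top as the seat; the smallest of four, for the nut. Origin: centre of its underside, on the bench; the seat lies 8 mm above it; z up.
- pad_46: Fixed round parts pad of pale wood, 58 mm across and 8 mm high, with a flat grey rubber disc 46 mm across inlaid in its top as the seat; the second smallest of four, for the bearing cone. Origin: centre of its underside, on the bench; the seat lies 8 mm above it; z up.
- pad_60: Fixed round parts pad of pale wood, 72 mm across and 8 mm high, with a flat grey rubber disc 60 mm across inlaid in its top as the seat; the second largest of four, for the bearing ring. Origin: centre of its underside, on the bench; the seat lies 8 mm above it; z up.
- pad_76: Fixed round parts pad of pale wood, 88 mm across and 8 mm high, with a flat grey rubber disc 76 mm across inlaid in its top as the seat; the largest of four, for the sprocket. Origin: centre of its underside, on the bench; the seat lies 8 mm above it; z up.
- blue_lever: Blue tyre lever, 18 x 117 x 7 mm, lying loose on the bench on the left; to be left alone. Origin: centre of its underside; y along its length.
- yellow_lever: Yellow tyre lever, 18 x 117 x 7 mm, lying loose on the bench on the right; to be left alone. Origin: centre of its underside; y along its length.
There are look-alikes about, which are no part of the job. Leave any white look-alike of the cone alone. What is shaped like the bearing but red is not meant.

How it is judged:
By the outcome, as a careful person would: the job done as asked, in the order asked, and still so for the second after the job is handed in, with the robot touching nothing.
It also fails if it takes over 96 s, if anything falls off the work surface, if the arm or the gripper's body presses on something with over 40 N, if the wrist force passes 120 N, or if a joint passes its speed limit or range.

## Working session

There is one attempt and no reset: what is moved stays moved. The work goes in short steps, each a Python script; the robot and the scene stay as the last script left them, time stands still between calls to the robot, and variables do not carry over. Pictures are saved under pics/ and viewed, at most 14 in all, crops included, and the job is handed in when it is done.

```bash
ls; mkdir -p pics; python3 - <<'E'
from station import env,set_gripper,viewer,workorder
import cv2,numpy as np
for n in("top","side","wrist"):
    cv2.imwrite(f"pics/{n}0.png",viewer.camera(n))
    p=viewer.camera_params(n);print(n,{k:np.round(v,3).tolist() if not isinstance(v,str) else v for k,v in p.items()})
s=env.read_state();print(s["time_s"],s["orientation"],s["width"])
E
```

```text
pics
top {'fx': 422.832, 'fy': 422.832, 'cx': 255.958, 'cy': 195.674, 'pose': [[-0.019, 0.998, -0.057, 502.463], [-1.0, -0.019, 0.009, -12.054], [0.008, 0.057, 0.998, 1022.506], [0.0, 0.0, 0.0, 1.0]]}
side {'fx': 484.572, 'fy': 484.572, 'cx': 256.928, 'cy': 187.706, 'pose': [[-0.935, 0.203, -0.289, 267.638], [-0.353, -0.504, 0.788, 809.443], [0.014, 0.839, 0.543, 643.676], [0.0, 0.0, 0.0, 1.0]]}
wrist {'fx': 296.615, 'fy': 296.615, 'cx': 255.698, 'cy': 193.565, 'tool_from_camera': [[0.0, 0.952, 0.305, 84.252], [1.0, -0.0, 0.0, -0.571], [0.0, 0.305, -0.952, -80.529], [0.0, 0.0, 0.0, 1.0]]}
0.15 [ 1.33996822e-01  9.90981587e-01 -5.81542180e-04 -8.94095527e-05] 87.57894773879129
```

View pics/top0.png

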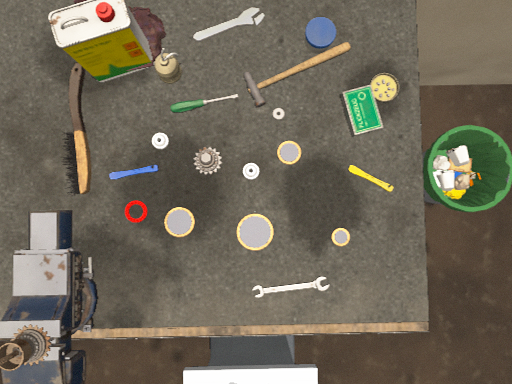

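View pics/side0.png

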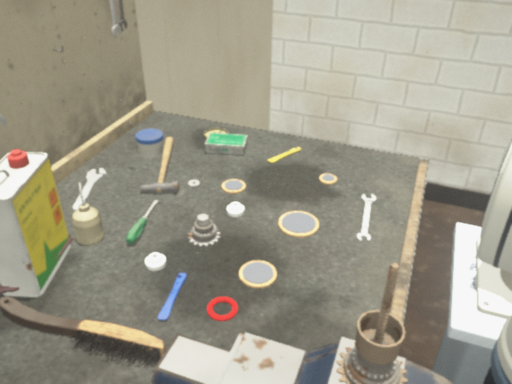

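The top view shows the stack at (207,160). The pads are at (340,237), (289,152), (180,222) and (255,232), smallest to largest. The white look-alikes are at (251,171), (160,141) and (278,113), and the red ring is at (136,211). Next I'll get coarse positions from the top view and refine them with the wrist camera.

```bash
cat > h.py <<'E'
from station import env,set_gripper,viewer,workorder
import cv2,numpy as np
from scipy.spatial.transform import Rotation as R
def quat(yaw): # tool down, tool y axis (closing) at world angle yaw
    y=np.array([np.cos(yaw),np.sin(yaw),0]);z=np.array([0,0,-1.]);x=np.cross(y,z)
    return R.from_matrix(np.c_[x,y,z]).as_quat()
def closing():
    y=R.from_quat(env.read_state()["orientation"]).as_matrix()[:,1];return np.arctan2(y[1],y[0])
def pose(name,s=None):
    p=viewer.camera_params(name)
    if name!="wrist":return p,np.array(p["pose"])
    T=np.eye(4);T[:3,:3]=R.from_quat(s["orientation"]).as_matrix();T[:3,3]=s["tool_pos"]
    return p,T@np.array(p["tool_from_camera"])
def ray(p,T,uv):
    d=T[:3,:3]@np.array([(uv[0]-p["cx"])/p["fx"],-(uv[1]-p["cy"])/p["fy"],-1]);return T[:3,3],d
def plane(p,T,uv,z):
    o,d=ray(p,T,uv);return o+d*(z-o[2])/d[2]
def proj(p,T,X):
    c=np.linalg.inv(T)@np.r_[X,1];return np.array([p["cx"]+p["fx"]*c[0]/-c[2],p["cy"]-p["fy"]*c[1]/-c[2]])
def snap(name,f=None):
    s=env.read_state();im=viewer.camera(name);p,T=pose(name,s)
    if f:cv2.imwrite("pics/"+f,im)
    return im,p,T
def circle(p,T,cnt,z): # contour -> plane -> algebraic circle
    P=np.array([plane(p,T,q,z)[:2] for q in cnt.reshape(-1,2)])
    c=np.linalg.lstsq(np.c_[2*P,np.ones(len(P))],(P**2).sum(1),rcond=None)[0]
    return c[:2],2*np.sqrt(c[2]+c[0]**2+c[1]**2)
def wood(im):
    h=cv2.cvtColor(im,cv2.COLOR_BGR2HSV);return cv2.inRange(h,(8,60,120),(32,255,255))
def pads(im,p,T):
    out=[]
    for c in cv2.findContours(wood(im),cv2.RETR_EXTERNAL,cv2.CHAIN_APPROX_NONE)[0]:
        if len(c)<20:continue
        (x,y),(a,b),_=cv2.fitEllipse(c)
        if min(a,b)/max(a,b)>.8 and max(a,b)<150:out.append((*circle(p,T,c,8),(round(x),round(y))))
    return out
E
python3 - <<'E'
from h import *
for n in("top","side"):
    im,p,T=snap(n)
    for o in pads(im,p,T):print(n,np.round(o[0],1),round(o[1],1),o[2])
    if n=="top":print(plane(p,T,(207,158),51))
    else:print(plane(p,T,(204,218),51))
E
```

```text
top [193.6 562.8] 54.0 (10, 357)
top [220.1 515.5] 82.9 (30, 345)
top [ 457.9 -221. ] 43.6 (340, 237)
top [474.2 -16. ] 88.3 (255, 232)
top [501.3 164.2] 71.4 (179, 222)
top [ 664.  -102.4] 57.9 (289, 152)
top [ 821.3 -339.6] 67.9 (384, 87)
top [883.8 194.7] 51.0 (165, 65)
top [ 937.3 -544.8] 244.2 (465, 40)
[646.92868947  90.81101188  51.        ]
[643.09794145  97.27765074  51.        ]
```

```bash
python3 - <<'E'
from h import *
q=quat(np.pi/2)
P={'60':(501.3,164.2),'stack':(645,92),'46':(664,-102),'32':(458,-221),'76':(474,-16)}
env_t=env.read_state()["time_s"]
for k,(x,y) in P.items():
    env.reach([x,y,240],q)
    im,p,T=snap("wrist",f"w_{k}.png")
    for o in pads(im,p,T):print(k,np.round(o[0],1),round(o[1],1),o[2])
print(env.read_state()["time_s"],env.read_state()["tool_pos"])
E
python3 -c "
import cv2;a=cv2.imread('pics/w_stack.png');cv2.imwrite('pics/ws.png',cv2.resize(a[100:300,150:400],None,fx=3,fy=3,interpolation=2))"
```

```text
60 [499.2 162.9] 70.0 (254, 177)
60 [472.3 -14.5] 85.4 (86, 152)
stack [ 662.1 -100.6] 55.8 (81, 197)
stack [501.  163.3] 67.1 (331, 33)
stack [474.6 -16.2] 86.0 (137, 0)
46 [ 662.7 -104. ] 56.4 (253, 179)
46 [478.4 -19.2] 75.9 (348, -17)
32 [ 456.1 -223.2] 42.4 (254, 176)
32 [472.1 -20.6] 87.0 (438, 189)
76 [498.9 160.1] 71.4 (414, 200)
76 [ 456.3 -220.1] 44.0 (66, 163)
76 [472.2 -17.9] 86.1 (255, 176)
5.7583 [474.52365714 -16.62719827 240.02454598]
```

View pics/ws.png

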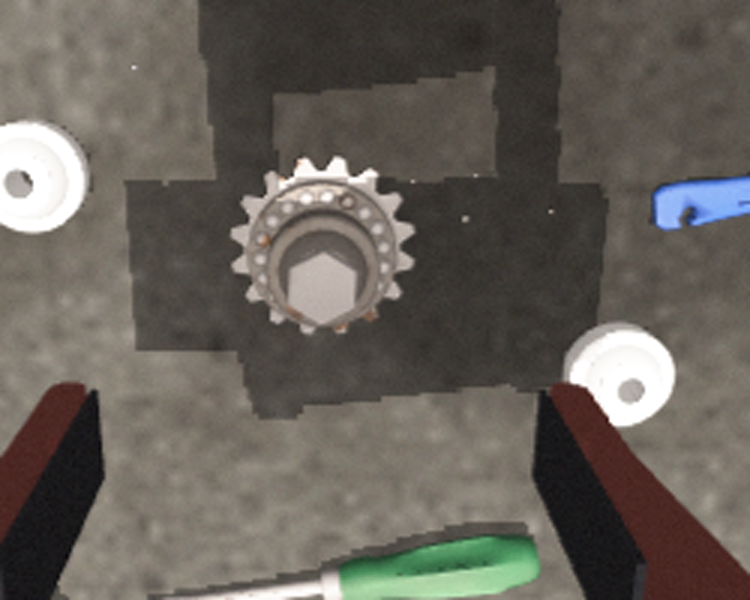

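The nut sits at about (257,196) in the full picture, with corners up and down, so its flats face world ±y. I'll look again from closer and offset, segment the nut and triangulate its top.

```bash
cat >> h.py <<'E'
def nutseg(im,seed,tol=5):
    b=cv2.bilateralFilter(im,7,25,5);m=np.zeros((im.shape[0]+2,im.shape[1]+2),np.uint8)
    cv2.floodFill(b,m,tuple(int(round(v)) for v in seed),0,(tol,)*3,(tol,)*3,4|(255<<8)|cv2.FLOODFILL_MASK_ONLY|cv2.FLOODFILL_FIXED_RANGE)
    c=max(cv2.findContours(m[1:-1,1:-1],cv2.RETR_EXTERNAL,cv2.CHAIN_APPROX_NONE)[0],key=cv2.contourArea)
    M=cv2.moments(c);return c,np.array([M["m10"],M["m01"]])/M["m00"]
E
python3 - <<'E'
from h import *
q=quat(np.pi/2)
im0=cv2.imread("pics/w_stack.png")
rays=[]
def use(im,p,T,seed,tag):
    for tol in(12,20,28):
        c,uv=nutseg(im,seed,tol)
        P=np.array([plane(p,T,u,51)[:2] for u in c.reshape(-1,2)],np.float32)
        r=cv2.minAreaRect(cv2.convexHull(P));print(tag,tol,uv.round(1),cv2.contourArea(cv2.convexHull(P)).__round__(),np.round(r[1],1),round(r[2],1),plane(p,T,uv,51).round(1))
s={"orientation":q,"tool_pos":[645,92,240]};p,T=pose("wrist",s);use(im0,p,T,(257,196),"A")
for i,(x,y,z) in enumerate([(615,90,190),(680,90,190)]):
    env.reach([x,y,z],q);im,p,T=snap("wrist",f"n{i}.png");sd=proj(p,T,[647,91,51]);print(sd);use(im,p,T,sd,i)
E
python3 -c "
import cv2,numpy as np
a=[cv2.resize(cv2.imread(f'pics/n{i}.png'),None,fx=.75,fy=.75) for i in(0,1)];cv2.imwrite('pics/nn.png',np.hstack(a))"
```

```text
A 12 [257.  195.8] 339 [22.2 19.2] 0.7 [649.1  92.7  51. ]
A 20 [256.9 195.9] 350 [22.2 20.2] 0.7 [649.1  92.6  51. ]
A 28 [256.9 195.9] 356 [22.2 20.2] 0.0 [649.1  92.6  51. ]
[259.15770595 248.41532654]
0 12 [261.6 248. ] 344 [19.8 22.1] 89.6 [646.6  93.   51. ]
0 20 [261.6 247.9] 354 [20.4 22.3] 83.7 [646.6  93.   51. ]
0 28 [261.5 248. ] 356 [20.6 22.1] 89.6 [646.6  93.   51. ]
[259.59143658 169.32953263]
1 12 [261.7 167.6] 304 [18.5 19.9] 1.0 [645.7  92.6  51. ]
1 20 [261.7 167.6] 309 [20.4 18.6] 89.5 [645.7  92.6  51. ]
1 28 [261.7 167.6] 314 [20.4 19.4] 89.5 [645.7  92.6  51. ]
```

View pics/nn.png

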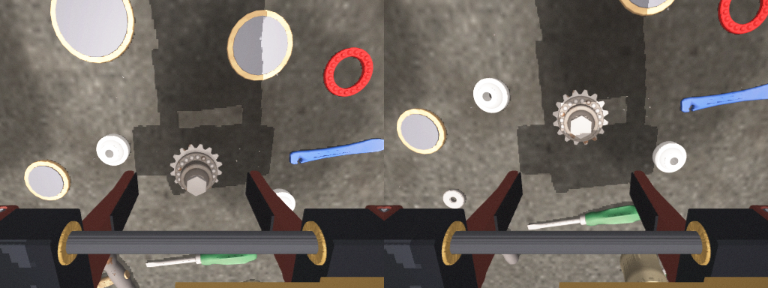

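```bash
python3 - <<'E'
from h import *
A=[];B=[]
for yaw in(np.pi/2,np.pi/2+2,np.pi/2-2):
    env.reach([473,-17,240],quat(yaw));im,p,T=snap("wrist")
    o=min(pads(im,p,T),key=lambda o:abs(o[0][0]-473)+abs(o[0][1]+17));print(yaw,o)
    Rm=R.from_quat(env.read_state()["orientation"]).as_matrix()[:2,:2]
    A.append(np.c_[np.eye(2),Rm]);B.append(o[0])
A=np.vstack(A);B=np.hstack(B);s=np.linalg.lstsq(A,B,rcond=None)[0];print("centre,bias",s.round(2),(A@s-B).round(2))
# probe nut height with closed fingers
env.reach([648,93,160],quat(np.pi/2));set_gripper(0)
env.move_l([648,93,138],rate=120)
print(env.move_l([648,93,115],rate=15,f_stop=3))
s=env.read_state();print("top z",s["tool_pos"],s["tool_pos"][2]-env.tips_ahead,s["force"],s["width"],s["time_s"])
env.move_l([648,93,170],rate=150)
E
```

```text
1.5707963267948966 (array([472.30471633, -17.73577459]), np.float64(86.06395600480687), (255, 176))Traceback (most recent call last):
  File "<stdin>", line 4, in <module>
station.IKError: the arm cannot take that pose within its joint ranges
```

```bash
python3 - <<'E'
from h import *
A=[];B=[]
for yaw in(np.pi/2,0,-np.pi/2):
    env.reach([473,-17,240],quat(yaw));im,p,T=snap("wrist")
    o=min(pads(im,p,T),key=lambda o:abs(o[0][0]-473)+abs(o[0][1]+17));print(yaw,o)
    Rm=R.from_quat(env.read_state()["orientation"]).as_matrix()[:2,:2]
    A.append(np.c_[np.eye(2),Rm]);B.append(o[0])
A=np.vstack(A);B=np.hstack(B);s=np.linalg.lstsq(A,B,rcond=None)[0];print("centre,bias",s.round(2),(A@s-B).round(2))
# same for the nut, flipped, then probe its height with closed fingers
env.reach([647,93,240],quat(-np.pi/2));im,p,T=snap("wrist","nf.png");c,uv=nutseg(im,proj(p,T,[648,93,51]),20);print("nut flipped",plane(p,T,uv,51),cv2.contourArea(c))
env.reach([648,93,160],quat(-np.pi/2));set_gripper(0)
env.move_l([648,93,140],rate=120)
print(env.move_l([648,93,115],rate=15,f_stop=3))
s=env.read_state();print("top z",s["tool_pos"],s["tool_pos"][2]-env.tips_ahead,s["force"],s["width"],s["time_s"])
env.move_l([648,93,170],rate=150)
E
```

```text
1.5707963267948966 (array([472.18797874, -17.65945408]), np.float64(86.04420628333162), (255, 177))
0 (array([473.45420722, -17.206148  ]), np.float64(81.89990549489262), (256, 178))
-1.5707963267948966 (array([473.83398601, -17.78259249]), np.float64(82.02279505498713), (256, 177))
centre,bias [ 4.7311e+02 -1.7800e+01  7.5000e-01  1.6000e-01] [ 0.17  0.02 -0.19  0.15  0.02 -0.17]
nut flipped [648.66461432  93.1123986   51.        ] 342.0
True
top z [648.11524448  93.05468845 130.66643244] 50.66643244487088 [-1.38884485  0.49074375  5.74435365] 0.30815017858208715 14.9583
```

```bash
cat >> h.py <<'E'
Q=quat(-np.pi/2)
PAD={'32':(456.9,-223.2),'46':(663.5,-104.1),'60':(500.0,162.9),'76':(473.1,-17.8)}
def pick(xy,bottom,up,opening): # up: fingertips above the part's underside
    z=bottom+up+env.tips_ahead
    s=env.read_state()["tool_pos"]
    env.reach([*xy,z+45],Q);set_gripper(opening)
    env.move_l([*xy,z],rate=80,f_stop=15);set_gripper(0)
    s=env.read_state();print("gripped",s["width"],s["grip_force"],s["tool_pos"].round(1) if hasattr(s["tool_pos"],"round") else s["tool_pos"])
    env.move_l([*xy,z+20],rate=60);env.move_l([*xy,200],rate=150)
    s=env.read_state();print("lifted",s["width"],s["grip_force"],s["force"],s["time_s"])
def place(xy,up,opening):
    z=8+up+env.tips_ahead
    env.reach([*xy,z+40],Q);env.move_l([*xy,z+4],rate=80)
    env.hold(.2)
    print("contact",env.move_l([*xy,z-1],rate=12,f_stop=2.5),env.read_state()["tool_pos"][2]-z)
    set_gripper(opening)
    env.move_l([*xy,z+60],rate=100);env.move_l([*xy,200],rate=150)
    s=env.read_state();print("placed",s["width"],s["time_s"])
E
python3 - <<'E'
from h import *
pick((648.8,92.9),45,1.2,45)
snap("side","s1.png")
E
python3 -c "
import cv2;a=cv2.imread('pics/s1.png');cv2.imwrite('pics/s1c.png',cv2.resize(a[90:290,130:380],None,fx=2.5,fy=2.5))"
```

```text
gripped 20.54785024823746 30.00195509959667 [649.   92.9 126.6]
lifted 20.85696839687279 29.965949125562474 [-0.85928361  0.12719492 -0.40096913] 18.675
```

View pics/s1c.png

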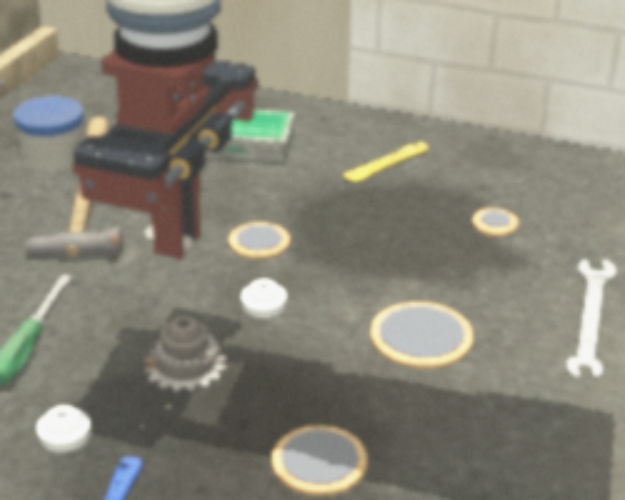

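The nut is in the gripper and the rest of the stack still stands at crop (185,350). Now I'll place the nut and pick up the cone.

```bash
python3 - <<'E'
from h import *
place(PAD['32'],1.2,45)
im,p,T=snap("wrist","pn.png")
for o in pads(im,p,T):print(np.round(o[0],1),round(o[1],1),o[2])
c,uv=nutseg(im,proj(p,T,[*PAD['32'],14]),20);print("nut",plane(p,T,uv,14),cv2.contourArea(c))
# look at the stack
env.reach([648.8,92.9,225],Q);snap("wrist","st2.png")
E
python3 -c "
import cv2,numpy as np
a=[cv2.resize(cv2.imread(f'pics/{i}.png')[80:280,155:355],(400,400),interpolation=2) for i in('pn','st2')];cv2.imwrite('pics/p2.png',np.hstack(a))"
```

```text
contact True 1.2017996582614927
placed 45.02351302681909 23.0917
[ 458.8 -223.4] 42.7 (255, 188)
[474.9 -22.7] 84.7 (38, 171)
nut [ 456.80663601 -223.60855084   14.        ] 354.5
```

View pics/p2.png

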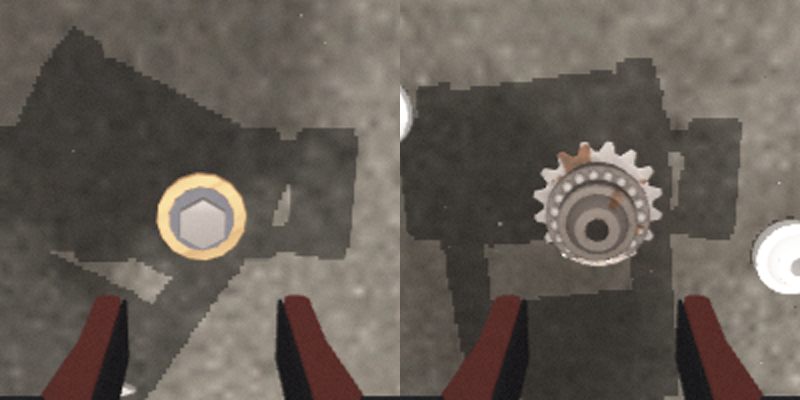

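Both placings look good: the nut lies flat and is within about 1 mm of the pad's centre. The cone is next. It grips low and stays clear of the bearing below.

```bash
python3 - <<'E'
from h import *
pick((648.8,92.9),23,1.5,60)
im,_,_=snap("side","s2.png")
place((PAD['46'][0]+.3,PAD['46'][1]),1.5,60)
snap("wrist","pc.png")
env.reach([648.8,92.9,225],Q);snap("wrist","st3.png")
E
python3 -c "
import cv2,numpy as np
a=[cv2.resize(cv2.imread(f'pics/{i}.png')[80:280,155:355],(400,400),interpolation=2) for i in('pc','st3')];cv2.imwrite('pics/p3.png',np.hstack(a))"
```

```text
gripped 37.5710563407192 30.000594015095885 [649.1  93.  105. ]
lifted 37.658744794190035 29.999841157457467 [-1.22132263 -0.166672   -0.85271169] 27.7833
contact True 0.48794532299569937
placed 60.15622293833241 31.6417
```

View pics/p3.png

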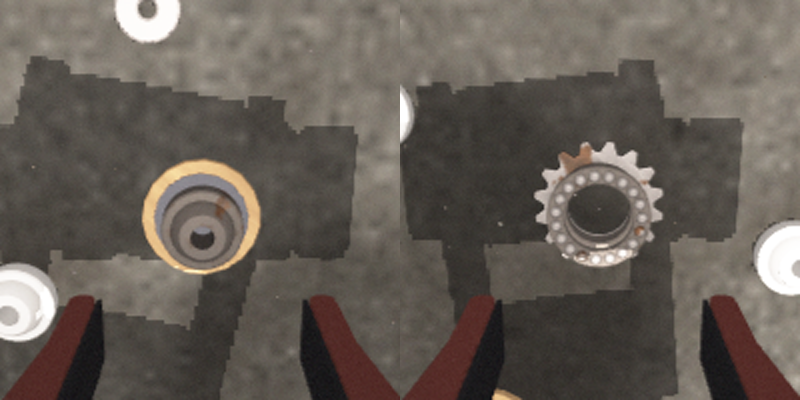

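The cone looks shifted towards −x on its pad, but the tilted view may cause some of that. I'll check from the opposite side.

```bash
python3 - <<'E'
from h import *
q=quat(np.pi/2)
env.reach([663.8,-104.1,200],q);im,p,T=snap("wrist","pc2.png")
for o in pads(im,p,T):print(np.round(o[0],1),round(o[1],1),o[2])
u=[proj(p,T,[663.8,-104.1,z]) for z in(8,19,30)];print(np.round(u,1))
print(env.read_state()["time_s"])
E
python3 -c "
import cv2,numpy as np
a=[cv2.resize(cv2.imread(f'pics/{i}.png')[140:240,205:305],(400,400),interpolation=2) for i in('pc','pc2')];cv2.imwrite('pics/p4.png',np.hstack(a))"
```

```text
[ 662.5 -104.1] 56.5 (256, 189)
[[256.2 190.8]
 [256.3 194.3]
 [256.3 198.1]]
35.4917
```

View pics/p4.png

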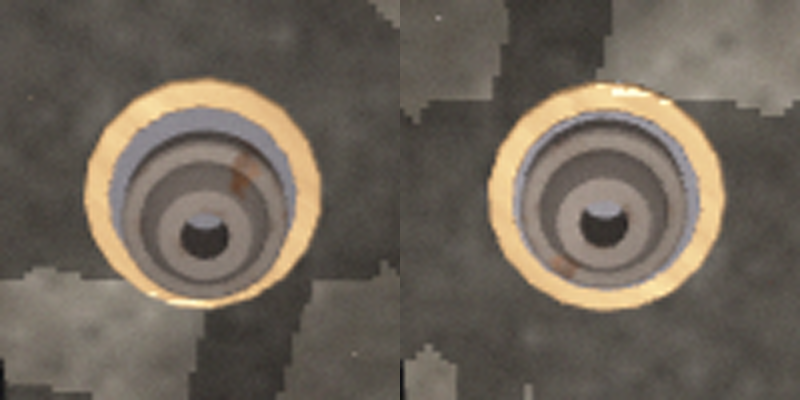

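```bash
python3 - <<'E'
from h import *
p,T=pose("wrist",{"orientation":Q,"tool_pos":[664,-104.1,200]})
a=pads(cv2.imread("pics/pc.png"),p,T)[0];print(a)
s=env.read_state();x=round((a[0][0]+662.5)/2,1);xy=(x,-104.1);print(xy,s["tool_pos"])
q=quat(0.)
env.reach([*xy,150],q);env.move_l([*xy,90.5],rate=90,f_stop=15)
set_gripper(0);print(env.read_state()["width"],env.read_state()["tool_pos"]);set_gripper(60)
env.move_l([*xy,150],rate=120)
im,p,T=snap("top","t3.png")
env.reach([648.5,92.9,200],q)
print(env.read_state()["time_s"])
E
python3 -c "
import cv2,numpy as np
cv2.imwrite('pics/p5.png',cv2.resize(cv2.imread('pics/t3.png')[100:270,120:380],None,fx=3,fy=3,interpolation=2))"
```

```text
(array([ 666.15319212, -103.07169678]), np.float64(56.44320930742313), (255, 188))
(np.float64(664.3), -104.1) [ 663.80333011 -104.01927281  200.03041413]
37.177832392241385 [ 664.31644276 -104.14834421   90.98368254]
40.275
```

```bash
sed -i 's/^Q=.*/Q=quat(0.)/' h.py; python3 - <<'E'
from h import *
pick((648.3,92.9),15,1.3,72)
place((500.2,163.0),1.3,72)
snap("wrist","pb.png")
im,p,T=snap("side","s4.png")
env.reach([648.3,92.9,200],Q);snap("wrist","st4.png");print(env.read_state()["time_s"])
E
python3 -c "
import cv2,numpy as np
a=[cv2.resize(cv2.imread(f'pics/{i}.png')[130:260,190:320],(400,400),interpolation=2) for i in('pb','st4')];cv2.imwrite('pics/p6.png',np.hstack(a))"
```

```text
gripped 51.76565104520675 30.000649094581604 [648.5  92.9  96.8]
lifted 51.537851985126125 29.999974966049194 [ 0.04626488  0.23728937 -0.16564439] 43.4083
contact True 0.4470882953609703
placed 71.87304077495936 47.0917
47.9417
```

View pics/p6.png

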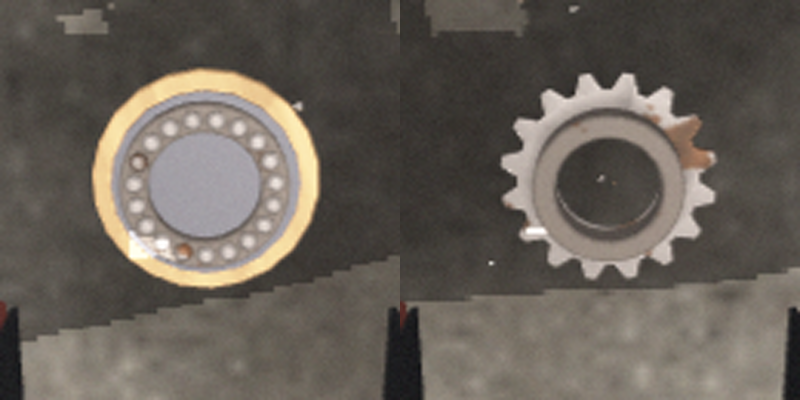

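The bearing is well centred on its pad and the sprocket stands alone. I'll grip it across the hub, above the teeth.

```bash
python3 - <<'E'
from h import *
pick((648.3,92.9),0,5.5,70)
place((473.1,-17.8),5.5,70)
snap("wrist","pk.png");snap("wrist")
env.reach([600,0,330],Q);env.reach([330,330,330],quat(.78))
snap("top","t9.png");snap("side","s9.png");print(env.read_state()["time_s"])
E
python3 -c "
import cv2,numpy as np
a=cv2.resize(cv2.imread('pics/pk.png')[130:260,190:320],(400,400),interpolation=2)
b=cv2.resize(cv2.imread('pics/t9.png')[120:260,120:360],(686,400),interpolation=2)
cv2.imwrite('pics/p7.png',cv2.resize(np.hstack([a,b]),None,fx=.73,fy=.73))
cv2.imwrite('pics/p8.png',cv2.resize(cv2.imread('pics/s9.png')[140:330,140:400],None,fx=3,fy=3,interpolation=2))"
```

```text
gripped 47.53274002104702 30.000565946102142 [648.5  92.9  85.9]
lifted 47.13953833802852 29.999783635139465 [ 0.55432812 -0.59394407 -1.15628844] 51.05
contact True 0.3062949036476539
placed 70.19973497635439 54.875
57.4083
```

View pics/p7.png

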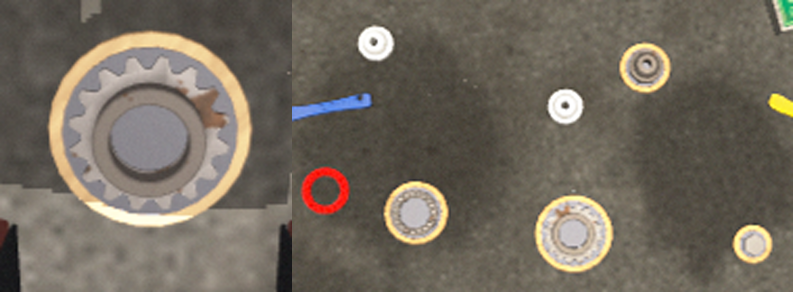

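View pics/p8.png

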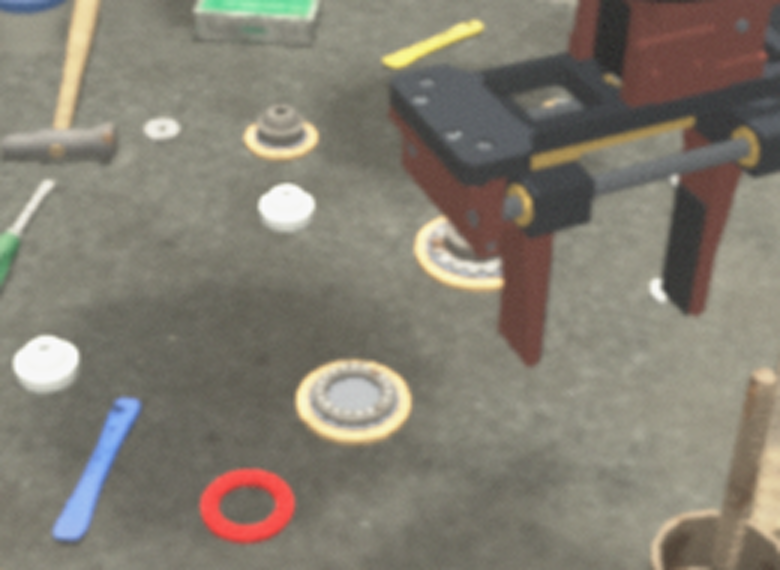

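All four parts lie flat and centred on their pads, and the levers and look-alikes haven't moved. I'm handing in the job now.

```bash
python3 -c "
from station import workorder;print(workorder.sign_off())"
```

```text
the job is handed in; nothing more can be done
None
```

The stack is apart and the job is handed in at about 57 s: nut, cone, bearing ring and sprocket each lie flat on their own pads, within about 1 mm of centre by my camera measurements; the cone was re-centred once after it landed about 2 mm off.

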